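# Staple the stretched canvas with the clamped staple gun

### The arm

A 6-joint arm with a two-finger parallel gripper is mounted at the origin on the work surface. World frame = base frame: x ahead of the robot, y to its left, z up, the work surface at z = 0. Lengths are in mm, angles in rad, forces in N, time in s.
With the tool pointing down it reaches from about 275 to 750 mm from the base axis. Payload 10.2 kg.
Tool frame: the origin (TCP) lies between the finger pads; the fingertips stand 25 mm ahead of it and the grasp point (between the pads) lies 6 mm ahead of it; z points along the fingers, y is the line along which they close (so a half turn about z gives the same grasp; the last joint's range is limited). The gripper opens to 85 mm and grips with 20 to 120 N. Pads are 22 mm wide; open, the fingers measure 114 mm over their backs; the gripper's body (76 mm by 85 mm) begins 54 mm behind the grasp point. The pads swing forward as they close: fully open they stand 13 mm farther back than shut.
Start: joints at [-1.516, 0.313, 1.498, -0, 1.331, -0.223], TCP at [143.963, -504.882, 256.294] pointing down, gripper open.
Joint ranges: [-2.94, 2.94], [-0.97, 2.17], [0.19, 2.56], [-1.23, 4.37], [0.02, 3.11], [-2.88, 2.88]. Speed limits (rad/s): [2.39, 2.39, 3.01, 3.14, 3.14, 3.14].

### API

Orientations are given as a unit quaternion [w, x, y, z].
In Python, from rig import ctrl, eyes, finish_job gives the robot as it stands.
- The arm moves only by the tool step_arm, never from a script. Its argument "increments" is a list of rows, each an object of numbers: "dx", "dy", "dz": the shift along the tool's x, y, z in units of 25 mm (1.0 is 25 mm); "wx", "wy", "wz": the turn, a rotation vector about the tool's x, y, z in units of 6 degrees (1.0 is 6 degrees). A call has 1 to 5 rows; each row shifts and turns the commanded pose from where the row before left it, along the tool's axes as they then stand; what a row does not reach is not made up. A row lasts 1/10 s, in which the tool goes at most 50 mm and 8.59 degrees, less where a joint would pass 70% of its speed; a pose out of reach is approached as far as the arm can. A call is refused whole if a number of a shift passes 1 or a number of a turn 1, either way. A call with a gripper value outside its range is refused whole. "fingers" is the finger opening in mm, from 0 to 85.4, set as the call begins (left out, the last holds). The fingers move at their own pace and stop on an object; "squeeze" is the grip in N (left out, the last holds). Time passes only in rows, so rows that do not move let the fingers close. It gives the time, the measured TCP pose, the force, the opening and the grip force at its end, in the units of the state.
- ctrl.sense(): the state, without advancing time (a new reading comes with each control period).
- eyes.capture(name): name is "scene" or "top" or "wrist"; returns a dict with "frame" (400x640x3 uint8, blue, green, red), "fx", "fy", "cx", "cy" (pixels), "k1" (the pictures are not rectified: a ray, as slopes to the right and down, at radius r is drawn at 1 + k1 r^2 times it, then the intrinsics apply), "R" (3x3) and "t" (3): a world point X has camera coordinates R X + t; the wrist camera has in their place "tool_from_camera" (4x4, takes a point from camera to tool coordinates, whose origin is the TCP and whose axes are the flange's). Camera axes: x right, y down, z forward; pixel columns grow to the right and rows downward; lengths in mm; the calibration is good to about 2 mm. A picture is of the moment at which its call begins: read the wrist's pose just before it. There is no depth.
- finish_job(): hands the job in; it is judged then, once.
Trained networks look in the newest picture that a camera, given by its name, has taken for a name from the list of things; names that differ only in an ending like _2 or _b are one class to them, and where a whole thing is asked for, a point or a joint stands for the part that bears it (a point fixed in the world has none). Each returns a list of dicts, best first, with "p" (0 to 1); they miss things now and then, are a little off and sometimes report something else, mostly with a low value. They report only what shows in the picture. A call takes as long as a camera call.
- eyes.cut_out(camera, label): "mask" (400x640 bool, what is visible of it).
- eyes.landmark_of(camera, label): "point" ([x, y, z] in mm, in the coordinates of the camera as it stood for that picture, good to about 4 mm: a listed point, or the origin of a listed thing).
The state is a dict: "time_s": time; "joints": joint angles; "dq": joint speeds; "tau": joint torques, N m; "eef_pos": TCP position; "ee_rot": TCP orientation; "force": force on the tool from outside, world axes, zero at the start; "wrist_torque": the same for the moment, N m; "grip_width": opening from 0.0 (shut) to 1.0 (fully open); "grip_force": force on a finger pad.
Only numpy, scipy, OpenCV 4.12 (cv2) and the standard library are available. Lean on these libraries where they do the work, as an engineer would, in place of code of your own. Each camera call takes 0.05 s, during which the arm holds its last target. There are 200 camera calls.

### The job

Slide the small canvas along the bench, without lifting it off, until its red-marked edge sits flat against the nose of the clamped staple gun with the red mark at the middle of the nose, pushing it up gently. Only then squeeze the gun's trigger all the way to its stop without crushing it, keep it pulled for about a second while the canvas stays put, and let the trigger spring right back. Leave the canvas lying there against the nose and leave the other things on the bench alone.

Things in the scene. Friction and masses are not known exactly. Their poses are not given: they have to be found in the camera images.
- staple_gun: red staple gun on its side in a bench stand, fixed. Origin on the bench under its body; mm: body 48 wide (x), y = -90 to +100 (nose at +y), top z = 79. Grip sticks out along -x: x = -22 to -127, y = -50 to -22, z = 41 to 69, free space under it (stand's base plate, 10 high, only at x over -25)
- trigger (a joint): black trigger lever on the grip's nose (+y) side: rad, 0 released, 0.28 at its stop, springs back; 4 N to start, 11 N full. Vertical pin at the gun's x = -26, y = -4 mm; lever 75 mm long along -x, 11 thick, z = 44 to 66 mm. 50 mm from the pin, grip plus trigger measure 59 mm released, 45 mm pulled (grip's back face at y = -50)
- trigger_pad (a point): point on the trigger's outer (+y) face, 50 mm from its pin, moves with it; released it is at x = -75, y = +8, z = 55 mm from the gun's origin and a pull takes it 14 mm along the gun's -y
- gun_nose (a point): centre of the steel nose face (40 wide along x, z = 10 to 62 mm), 30 mm above the bench, with the gun's axes: +y points out of the nose. A white line on the gun's top shows its centre
- canvas: small stretched canvas lying face down, loose: wooden bars 30 mm wide round an open back, white canvas folded round the sides; 180 (x) x 140 (y) x 38 mm (z), about 350 g, canvas floor 3 mm thick between the bars. Origin: centre of the underside. The edge with the red mark is its -y side
- canvas_mark (a point): the red mark on the canvas's outer -y edge, 30 mm above the bench and 30 mm to +x of the canvas's middle (a red stripe 8 mm wide across the bar's top and down its edge), with the canvas's axes
- glue_bottle: bystander, loose: white glue bottle with an orange cap, 56 mm across, 120 tall; origin at the centre of its underside
- ink_jar_a: bystander, loose: amber ink jar with a black lid, 52 mm across, 65 tall; origin at the centre of its underside
- ink_jar_b: bystander, loose: green ink jar with a red lid, 52 mm across, 65 tall; origin at the centre of its underside
- tape_roll: bystander, loose: yellow roll of tape lying flat, 96 mm across, 25 tall; origin at the centre of its underside
- sanding_block: bystander, loose: cork sanding block 100 x 60 x 30 mm; origin at the centre of its underside
- mug: bystander, loose: blue mug, 76 mm across, 90 tall; origin at the centre of its underside

How it is judged (in metres and radians):
On the way, in this order (a step that is already met when the one before it is completed fails the run):
1. the canvas's marked edge is flat against the nose, mark at its middle, at rest (y of canvas_mark in the frame of gun_nose between -0.005 and 0.005 m and x of canvas_mark in the frame of gun_nose between -0.01 and 0.01 m and angle between the x axis of canvas and the x axis of staple_gun, either way round below 0.1 rad and angle between canvas's own z axis and vertical below 0.06 rad and linear speed of canvas below 0.01 m/s), for 0.3 s.
2. the trigger is pulled fully and kept so, with the canvas in place (y of canvas_mark in the frame of gun_nose between -0.005 and 0.005 m and x of canvas_mark in the frame of gun_nose between -0.01 and 0.01 m and angle between the x axis of canvas and the x axis of staple_gun, either way round below 0.1 rad and angle between canvas's own z axis and vertical below 0.06 rad and value of joint trigger above 0.23 rad), for 0.5 s.
3. the trigger has sprung back (y of canvas_mark in the frame of gun_nose between -0.005 and 0.005 m and x of canvas_mark in the frame of gun_nose between -0.01 and 0.01 m and angle between the x axis of canvas and the x axis of staple_gun, either way round below 0.1 rad and angle between canvas's own z axis and vertical below 0.06 rad and value of joint trigger below 0.03 rad), for 0.2 s.
At the end, for the whole second after the job is handed in: The canvas lies flat and still on the bench with its red mark within 5 mm of the nose face and within 10 mm sideways of the nose's middle, square to the gun within 0.10 rad, and the trigger is back within 0.03 rad of its released position (all of step 3 and linear speed of canvas below 0.01 m/s and height (world z) of canvas below 0.005 m); the robot touches nothing.
It fails at once if the trigger is pulled (over 0.10 rad) while the red mark is more than 20 mm from the nose (value of joint trigger above 0.1 rad and horizontal distance between canvas_mark and gun_nose above 0.02 m).
It fails at once if the canvas is rammed into the gun (over 40 N) (contact force between canvas and staple_gun above 40 N).
It fails at once if the gun's grip and trigger are crushed (over 100 N of finger force in all) (contact force between the fingers and staple_gun above 100 N).
It fails at once if the canvas is lifted off the bench (over 25 mm) (height (world z) of canvas above 0.025 m).
It fails at once if another thing is moved by more than 30 mm (distance of any of glue_bottle, ink_jar_a, ink_jar_b, tape_roll, sanding_block, mug from where it was at the start of the episode above 0.03 m).
It also fails if it takes over 45 s, if anything falls off the work surface, if the arm or the gripper's body presses on something with over 40 N, if the wrist force passes 120 N, or if a joint passes its speed limit or range.

## Working session

There is one attempt and no reset: what is moved stays moved. The work goes in short steps, Python scripts to look and compute and a tool call to move; the robot and the scene stay as the last step left them, time stands still between calls to the robot, and variables do not carry over. Pictures are saved under pics/ and viewed, at most 10 in all, crops included, and the job is handed in when it is done.

Besides the shell and the picture viewer there is one more tool, called as a command line: name --argument value ..., lists and objects as JSON in quotes. step_arm: Moves the arm, as the interface text tells. Its arguments: {"type":"object","properties":{"increments":{"type":"array"},"fingers":{"type":"number"},"squeeze":{"type":"number"}},"required":["increments"]}

```bash
mkdir -p pics; ls
cat > h.py <<'E'
import numpy as np,cv2
from rig import ctrl,eyes,finish_job
from scipy.spatial.transform import Rotation as Ro
def toolT():
    s=ctrl.sense();q=s["ee_rot"];R=Ro.from_quat([q[1],q[2],q[3],q[0]]).as_matrix()
    return R,np.array(s["eef_pos"],float)
def cam(name):
    """capture -> dict with world R,t"""
    R0,p0=toolT(); c=eyes.capture(name)
    if name=="wrist":
        T=np.array(c["tool_from_camera"]);Rw=R0@T[:3,:3];pw=R0@T[:3,3]+p0
        c["R"]=Rw.T;c["t"]=-Rw.T@pw
    c["R"]=np.array(c["R"]);c["t"]=np.array(c["t"]).ravel();return c
def world(c,P): return c["R"].T@(np.array(P)-c["t"])
def proj(c,X):
    x=c["R"]@np.array(X,float)+c["t"];a=x[:2]/x[2];a=a*(1+c["k1"]*(a@a));return np.array([c["fx"]*a[0]+c["cx"],c["fy"]*a[1]+c["cy"]])
def back(c,uv,z):
    """pixel -> world at height z"""
    d=np.array([(uv[0]-c["cx"])/c["fx"],(uv[1]-c["cy"])/c["fy"]]);a=d.copy()
    for _ in range(20):a=d/(1+c["k1"]*(a@a))
    r=c["R"].T@np.array([a[0],a[1],1]);o=-c["R"].T@c["t"];return o+r*(z-o[2])/r[2]
E
python3 - <<'E'
from h import *
L="staple_gun trigger trigger_pad gun_nose canvas canvas_mark glue_bottle ink_jar_a tape_roll sanding_block mug".split()
for n in ("top","scene"):
    c=cam(n);cv2.imwrite(f"pics/{n}0.png",c["frame"]);print(n,-c["R"].T@c["t"])
    for l in L:
        print(l,[(np.round(world(c,d["point"])).astype(int).tolist(),round(d["p"],2)) for d in eyes.landmark_of(n,l)[:3]])
print(ctrl.sense())
E
```

```text
pics
top [535.35705034 -68.66846735 901.47528213]
staple_gun [([610, -44, 0], 0.85)]Traceback (most recent call last):
  File "<stdin>", line 6, in <module>
ValueError: it knows: canvas, canvas_mark, glue_bottle, gun_nose, ink_jar, mug, sanding_block, staple_gun, tape_roll, trigger_pad
```

Run:
```python
from h import *
L="staple_gun trigger_pad gun_nose canvas canvas_mark glue_bottle ink_jar tape_roll sanding_block mug".split()
for n in ("top","scene"):
    c=cam(n);cv2.imwrite(f"pics/{n}0.png",c["frame"]);print(n,-c["R"].T@c["t"])
    for l in L:
        print(l,[(np.round(world(c,d["point"])).astype(int).tolist(),round(d["p"],2)) for d in eyes.landmark_of(n,l)[:3]])
print(ctrl.sense())
```

```text
top [535.35705034 -68.66846735 901.47528213]
staple_gun []
trigger_pad [([531, -32, 54], 0.55)]
gun_nose [([608, 53, 29], 0.58)]
canvas [([554, 271, 1], 0.78), ([530, -32, 52], 0.4)]
canvas_mark [([558, 192, 28], 0.58)]
glue_bottle [([429, -378, 0], 0.67), ([756, 160, 0], 0.59)]
ink_jar [([785, -102, 3], 0.66)]
tape_roll [([430, -381, -1], 0.68), ([558, 189, 28], 0.48)]
sanding_block [([379, -200, -2], 0.81)]
mug [([695, -350, -3], 0.68)]
scene [1268.33753379   -8.63268714  864.95305858]
staple_gun []
trigger_pad [([531, -32, 52], 0.48)]
gun_nose [([610, 58, 32], 0.72)]
canvas [([553, 267, 4], 0.87), ([535, -32, 56], 0.42)]
canvas_mark [([560, 195, 31], 0.68)]
glue_bottle [([765, 159, 2], 0.78)]
ink_jar [([796, 32, -1], 0.87), ([783, -102, 1], 0.63), ([559, 190, 31], 0.63)]
tape_roll [([432, -382, 3], 0.89)]
sanding_block [([382, -203, 0], 0.74), ([553, 272, 3], 0.36)]
mug [([696, -353, 3], 0.72)]
{'time_s': 1.2, 'joints': array([-1.51640330e+00,  3.12915639e-01,  1.49769455e+00, -8.49713593e-06,
        1.33098188e+00, -2.23408077e-01]), 'dq': array([-2.81981141e-04, -5.78974389e-05, -1.97362498e-04,  8.38193378e-04,
       -1.36548421e-03,  8.00796887e-04]), 'tau': array([-4.17815281e-04, -4.12173700e+01, -2.59892517e+01, -1.68185070e-04,
        6.12677177e-04, -2.61082010e-05]), 'eef_pos': array([ 143.9599445 , -504.88969315,  256.28822322]), 'ee_rot': array([-5.88051735e-08,  9.90368678e-01,  1.38455338e-01, -4.13678212e-06]), 'force': array([ 0.07165401, -0.38746958, -0.39910595]), 'wrist_torque': array([-0.02509835, -0.01146405,  0.02650558]), 'grip_force': 0.0, 'grip_width': 1.000891333292482}
```

View pics/top0.png

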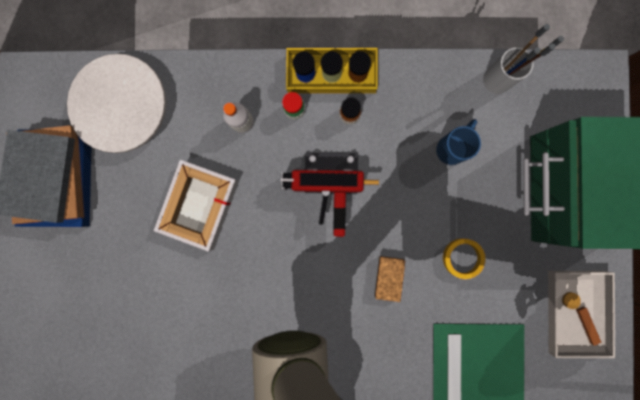

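View pics/scene0.png

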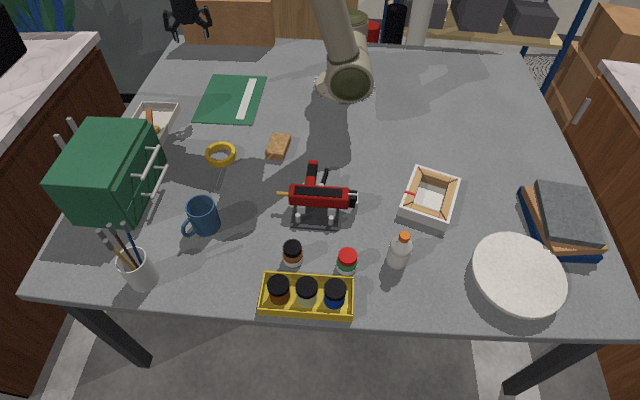

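The top view has the gun at about (330,180) with its nose pointing left (+y), and the canvas at (195,205), turned by about -20°, with its red mark at (222,201). The scene view agrees. I'll move over them to take a wrist view.

step_arm --increments '[{"dx": 0.97,"dy": -0.87,"dz": -0.1},{"dx": 0.97,"dy": -0.87,"dz": -0.1},{"dx": 0.97,"dy": -0.87,"dz": -0.1},{"dx": 0.97,"dy": -0.87,"dz": -0.1},{"dx": 0.97,"dy": -0.87,"dz": -0.1}]' --fingers 85 --squeeze 20

```text
invalid input at $.increments[0]: expected keys dx, dy, dz, wx, wy, wz
```

step_arm --increments '[{"dx": 0.97,"dy": -0.87,"dz": -0.1},{"dx": 0.97,"dy": -0.87,"dz": -0.1},{"dx": 0.97,"dy": -0.87,"dz": -0.1},{"dx": 0.97,"dy": -0.87,"dz": -0.1},{"dx": 0.97,"dy": -0.87,"dz": -0.1}]'

```text
invalid input at $.increments[0]: expected keys dx, dy, dz, wx, wy, wz
```

step_arm --increments '[{"dx": 0.97,"dy": -0.87,"dz": -0.1},{"dx": 0.97,"dy": -0.87,"dz": -0.1},{"dx": 0.97,"dy": -0.87,"dz": -0.1},{"dx": 0.97,"dy": -0.87,"dz": -0.1},{"dx": 0.97,"dy": -0.87,"dz": -0.1}]'

```text
invalid input at $.increments[0]: expected keys dx, dy, dz, wx, wy, wz
```

step_arm --increments '[{"dx": 0.97,"dy": -0.87,"dz": -0.1},{"dx": 0.97,"dy": -0.87,"dz": -0.1},{"dx": 0.97,"dy": -0.87,"dz": -0.1},{"dx": 0.97,"dy": -0.87,"dz": -0.1},{"wz": 0.88}]'

```text
invalid input at $.increments[0]: expected keys dx, dy, dz, wx, wy, wz
```

step_arm --increments '[{"wz": 0.88},{"wz": 0.88},{}]'

```text
invalid input at $.increments[0]: expected keys dx, dy, dz, wx, wy, wz
```

All six keys are needed in each row.

step_arm --increments '[{"dx": 0.97,"dy": -0.87,"dz": -0.1,"wx": 0,"wy": 0,"wz": 0},{"dx": 0.97,"dy": -0.87,"dz": -0.1,"wx": 0,"wy": 0,"wz": 0},{"dx": 0.97,"dy": -0.87,"dz": -0.1,"wx": 0,"wy": 0,"wz": 0},{"dx": 0.97,"dy": -0.87,"dz": -0.1,"wx": 0,"wy": 0,"wz": 0},{"dx": 0.97,"dy": -0.87,"dz": -0.1,"wx": 0,"wy": 0,"wz": 0}]' --fingers 85 --squeeze 20

```text
time_s: 1.7
eef_pos: [231.3, -365.9, 269.0]
ee_rot: [0.0, 0.99, 0.138, 0.0]
force: [-0.2, 0.6, -0.2]
grip_width: 0.993
grip_force: 0.0
```

step_arm --increments '[{"dx": 0.97,"dy": -0.87,"dz": -0.1,"wx": 0,"wy": 0,"wz": 0},{"dx": 0.97,"dy": -0.87,"dz": -0.1,"wx": 0,"wy": 0,"wz": 0},{"dx": 0.97,"dy": -0.87,"dz": -0.1,"wx": 0,"wy": 0,"wz": 0},{"dx": 0.97,"dy": -0.87,"dz": -0.1,"wx": 0,"wy": 0,"wz": 0},{"dx": 0.97,"dy": -0.87,"dz": -0.1,"wx": 0,"wy": 0,"wz": 0}]'

```text
time_s: 2.2
eef_pos: [318.0, -228.0, 281.6]
ee_rot: [0.0, 0.99, 0.138, 0.0]
force: [0.5, -0.9, -1.0]
grip_width: 0.993
grip_force: 0.0
```

step_arm --increments '[{"dx": 0.97,"dy": -0.87,"dz": -0.1,"wx": 0,"wy": 0,"wz": 0},{"dx": 0.97,"dy": -0.87,"dz": -0.1,"wx": 0,"wy": 0,"wz": 0},{"dx": 0.97,"dy": -0.87,"dz": -0.1,"wx": 0,"wy": 0,"wz": 0},{"dx": 0.97,"dy": -0.87,"dz": -0.1,"wx": 0,"wy": 0,"wz": 0},{"dx": 0.97,"dy": -0.87,"dz": -0.1,"wx": 0,"wy": 0,"wz": 0}]'

```text
time_s: 2.7
eef_pos: [404.8, -90.1, 294.1]
ee_rot: [0.0, 0.99, 0.138, 0.0]
force: [0.6, -0.4, 0.1]
grip_width: 0.995
grip_force: 0.0
```

step_arm --increments '[{"dx": 0.97,"dy": -0.87,"dz": -0.1,"wx": 0,"wy": 0,"wz": 0},{"dx": 0.97,"dy": -0.87,"dz": -0.1,"wx": 0,"wy": 0,"wz": 0},{"dx": 0.97,"dy": -0.87,"dz": -0.1,"wx": 0,"wy": 0,"wz": 0},{"dx": 0.97,"dy": -0.87,"dz": -0.1,"wx": 0,"wy": 0,"wz": 0},{"dx": 0,"dy": 0,"dz": 0,"wx": 0,"wy": 0,"wz": 0.88}]'

```text
time_s: 3.2
eef_pos: [474.8, 21.4, 303.8]
ee_rot: [-0.0, 0.996, 0.094, 0.0]
force: [0.8, -0.6, 0.1]
grip_width: 0.992
grip_force: 0.0
```

step_arm --increments '[{"dx": 0,"dy": 0,"dz": 0,"wx": 0,"wy": 0,"wz": 0.88},{"dx": 0,"dy": 0,"dz": 0,"wx": 0,"wy": 0,"wz": 0.88},{"dx": 0,"dy": 0,"dz": 0,"wx": 0,"wy": 0,"wz": 0}]'

```text
time_s: 3.5
eef_pos: [473.7, 18.9, 303.8]
ee_rot: [-0.0, 1.0, 0.0, -0.0]
force: [0.2, -0.5, 1.3]
grip_width: 0.991
grip_force: 0.0
```

Run:
```python
from h import *
c=cam("wrist");cv2.imwrite("pics/w1.png",c["frame"]);print(-c["R"].T@c["t"],np.round(c["R"],2).tolist())
for l in "staple_gun trigger_pad gun_nose canvas canvas_mark".split():
    print(l,[(np.round(world(c,d["point"]),1).tolist(),round(d["p"],2)) for d in eyes.landmark_of("wrist",l)[:2]])
s=ctrl.sense();print({k:s[k] for k in("time_s","joints","eef_pos","ee_rot","force")})
```

```text
[538.81898608  18.24053287 421.69641538] [[0.0, -1.0, 0.0], [-0.97, -0.0, 0.26], [-0.26, -0.0, -0.97]]
staple_gun [([612.7, -45.3, -2.1], 0.86)]
trigger_pad [([534.9, -39.2, 59.6], 0.65)]
gun_nose [([607.5, 59.0, 31.2], 0.7)]
canvas [([558.1, 262.5, 0.2], 0.75)]
canvas_mark [([559.7, 190.4, 29.1], 0.87)]
{'time_s': 3.8, 'joints': array([-2.08114874e-01,  1.66870224e-01,  1.55914992e+00, -2.39285696e-05,
        1.41554062e+00,  1.36041628e+00]), 'eef_pos': array([473.70979371,  18.82481742, 303.81834561]), 'ee_rot': array([1.48746569e-05, 9.99999356e-01, 1.13443710e-03, 1.31414646e-05]), 'force': array([ 0.23844701,  0.18618507, -0.06249279])}
```

View pics/w1.png

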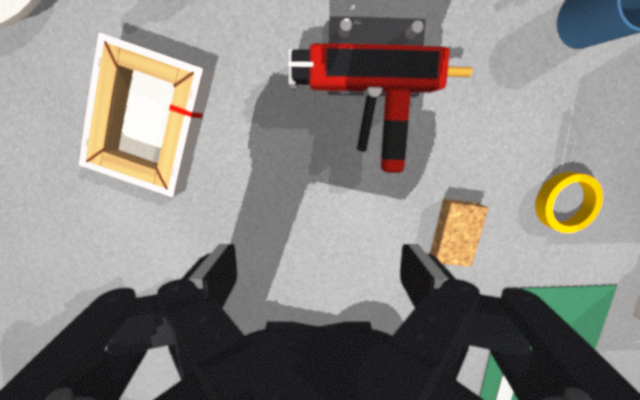

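The wrist view shows the canvas top corners at about (100,34), (203,67), (173,196) and (80,164). The mark is at (187,112), and the nose is at (289,64) with the white line along row 64. I'll refine these numerically.

Run:
```python
from h import *
from scipy.optimize import least_squares
c=cam("wrist")
import pickle;pickle.dump(c,open("c1.pkl","wb"))
m=max(eyes.cut_out("wrist","canvas"),key=lambda d:d["p"]);mk=m["mask"].astype(np.uint8);print(m["p"],mk.sum())
# fit canvas pose to the mask by silhouette
hull=np.array([[x,y,z] for x in(-90,90) for y in(-70,70) for z in(0,38)],float)
def sil(p):
    cc,s=np.cos(p[2]),np.sin(p[2]);X=hull.copy();X[:,:2]=hull[:,:2]@np.array([[cc,s],[-s,cc]])+p[:2]
    h=cv2.convexHull(np.array([proj(c,x) for x in X],np.float32));im=np.zeros((400,640),np.uint8)
    cv2.fillConvexPoly(im,np.round(h*16).astype(np.int32),1,shift=4);return im
from scipy.optimize import minimize
mk=cv2.morphologyEx(mk,cv2.MORPH_CLOSE,np.ones((31,31)))
f=lambda p:(sil([p[0]*10,p[1]*10,p[2]/10])!=mk).sum()
r=minimize(f,[55.6,26.6,-3.3],method="Nelder-Mead",options=dict(initial_simplex=[[55.6,26.6,-3.3],[56.4,26.6,-3.3],[55.6,27.4,-3.3],[55.6,26.6,-2.5]]))
print("canvas fit",r.x*[10,10,.1],r.fun)
C=[back(c,u,38)[:2] for u in((100,33),(203,67),(173,196),(80,165))];print("corners",np.round(C,1).tolist(),"mean",np.mean(C,0))
print("mark top edge",back(c,(202,116),38))
for u in((289,64),(313,64)):print("line",back(c,u,79))
for n in("staple_gun",):
    g=max(eyes.cut_out("wrist",n),key=lambda d:d["p"]);print(g["p"]);cv2.imwrite("pics/gm.png",g["mask"]*255)
big=cv2.resize(c["frame"][0:190,270:490],None,fx=3.6,fy=3.1,interpolation=cv2.INTER_CUBIC);cv2.imwrite("pics/w1c.png",big)
for l in "staple_gun trigger_pad gun_nose canvas canvas_mark".split():
    print(l,[(np.round(world(c,d["point"]),1).tolist(),round(d["p"],2)) for d in eyes.landmark_of("wrist",l)[:1]])
```

```text
0.73 15114
canvas fit [ 5.54522690e+02  2.65961481e+02 -3.45259877e-01] 126.0
corners [[662.1, 299.9], [617.2, 167.1], [445.4, 227.9], [491.3, 360.7]] mean [553.99624944 263.90738924]
mark top edge [555.97353788 174.00481078  38.        ]
line [611.05896232  51.58000807  79.        ]
line [611.03318398  24.11002412  79.        ]
0.71
staple_gun [([611.9, -45.6, -1.8], 0.98)]
trigger_pad [([536.2, -38.4, 57.8], 0.75)]
gun_nose [([608.1, 55.6, 32.5], 0.93)]
canvas []
canvas_mark [([558.9, 191.5, 29.7], 0.98)][ WARN:0@1.198] global loadsave.cpp:1063 imwrite_ Unsupported depth image for selected encoder is fallbacked to CV_8U.
```

View pics/w1c.png

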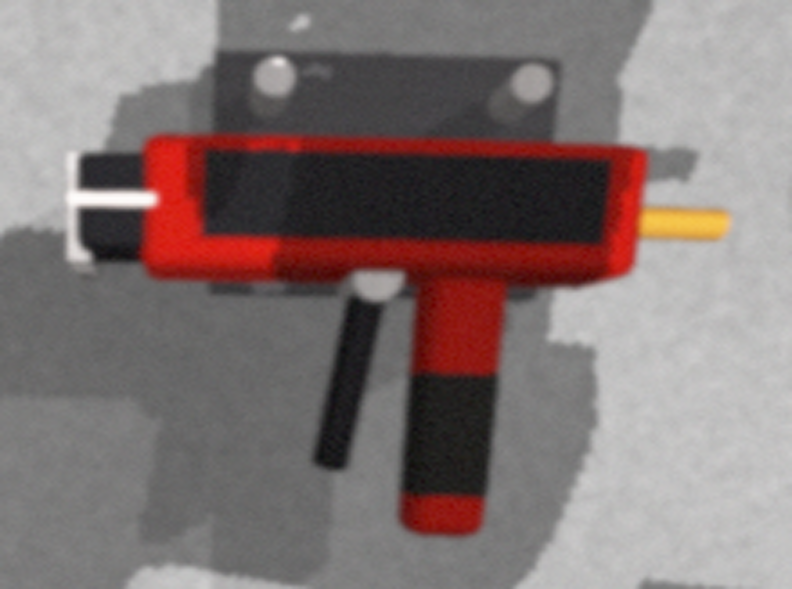

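Run:
```python
from h import *
import pickle;c=pickle.load(open("c1.pkl","rb"));print("k1",c["k1"])
P=lambda a,b:(270+(a+.5)/3.6-.5,(b+.5)/3.1-.5)
for n,a,z in(("body top edge L",(160,137),75),("body top R",(630,149),75),("body bot L",(160,278),75),("body bot R",(600,285),75),("nose TL",(68,153),62),("nose BL",(70,262),62),("line L",(68,199),79),("line R",(155,199),79),
 ("black bot L",(205,235),79),("black bot R",(605,243),79),("grip R top",(505,290),69),("grip R bot",(483,510),69),("grip L top",(418,290),69),("grip L bot",(402,500),69),("trig top",(348,295),66),("trig bot",(315,462),66),("end",(440,533),69)):
    print(n,np.round(back(c,P(*a),z),1))
g=lambda X:proj(c,X)
```

```text
k1 -0.045677660328941896
body top edge L [633.4  22.9  75. ]
body top R [ 631.3 -127.8   75. ]
body bot L [584.1  23.   75. ]
body bot R [ 582.9 -122.5   75. ]
nose TL [631.3  53.5  62. ]
nose BL [591.7  53.6  62. ]
line L [611.2  52.1  79. ]
line R [611.2  24.5  79. ]
black bot L [598.7   8.5  79. ]
black bot R [ 597.4 -121.1   79. ]
grip R top [581.3 -92.8  69. ]
grip R bot [495.3 -91.7  69. ]
grip L top [580.9 -63.4  69. ]
grip L bot [499.3 -62.5  69. ]
trig top [579.2 -40.4  66. ]
trig bot [514.4 -31.5  66. ]
end [485.7 -77.   69. ]
```

Gun: nose face at about (611, 54), yaw about -0.01. Canvas: centre (554.5, 266), yaw -0.345. I'll take hold of its far (+y) bar at local (20, 55), which is world (592, 311).

step_arm --increments '[{"dx": 0.394,"dy": -0.974,"dz": 0.4,"wx": 0,"wy": 0,"wz": 0},{"dx": 0.394,"dy": -0.974,"dz": 0.4,"wx": 0,"wy": 0,"wz": 0},{"dx": 0.394,"dy": -0.974,"dz": 0.4,"wx": 0,"wy": 0,"wz": 0},{"dx": 0.394,"dy": -0.974,"dz": 0.4,"wx": 0,"wy": 0,"wz": 0},{"dx": 0.394,"dy": -0.974,"dz": 0.4,"wx": 0,"wy": 0,"wz": 0}]' --fingers 65

```text
time_s: 4.7
eef_pos: [523.1, 141.8, 253.4]
ee_rot: [0.0, 1.0, 0.001, 0.0]
force: [0.5, -0.0, 0.9]
grip_width: 0.763
grip_force: 0.0
```

step_arm --increments '[{"dx": 0.394,"dy": -0.974,"dz": 0.8,"wx": 0,"wy": 0,"wz": 0},{"dx": 0.394,"dy": -0.974,"dz": 0.8,"wx": 0,"wy": 0,"wz": 0},{"dx": 0.394,"dy": -0.974,"dz": 0.8,"wx": 0,"wy": 0,"wz": 0},{"dx": 0.394,"dy": -0.974,"dz": 0.8,"wx": 0,"wy": 0,"wz": 0},{"dx": 0.394,"dy": -0.974,"dz": 0.8,"wx": 0,"wy": 0,"wz": 0}]'

```text
time_s: 5.2
eef_pos: [572.2, 263.6, 152.8]
ee_rot: [0.0, 1.0, 0.001, -0.0]
force: [-0.3, -0.5, 0.5]
grip_width: 0.759
grip_force: 0.0
```

step_arm --increments '[{"dx": 0.394,"dy": -0.974,"dz": 0.8,"wx": 0,"wy": 0,"wz": 0},{"dx": 0.394,"dy": -0.974,"dz": 0.8,"wx": 0,"wy": 0,"wz": 0},{"dx": 0,"dy": 0,"dz": 0,"wx": 0,"wy": 0,"wz": 0.825},{"dx": 0,"dy": 0,"dz": 0,"wx": 0,"wy": 0,"wz": 0.825},{"dx": 0,"dy": 0,"dz": 0,"wx": 0,"wy": 0,"wz": 0.825}]'

```text
time_s: 5.7
eef_pos: [591.5, 311.5, 113.3]
ee_rot: [0.0, 0.992, -0.13, -0.0]
force: [0.9, -0.1, 0.1]
grip_width: 0.76
grip_force: 0.0
```

step_arm --increments '[{"dx": 0,"dy": 0,"dz": 0,"wx": 0,"wy": 0,"wz": 0.825},{"dx": 0,"dy": 0,"dz": 0,"wx": 0,"wy": 0,"wz": 0}]'

```text
time_s: 5.9
eef_pos: [591.5, 311.3, 113.6]
ee_rot: [0.0, 0.985, -0.172, -0.0]
force: [1.0, 0.8, 0.0]
grip_width: 0.763
grip_force: 0.0
```

```bash
cat >> h.py <<'E'
def st():
    s=ctrl.sense();q=s["ee_rot"];yaw=2*np.arctan2(q[2],q[1])
    print("t %.2f pos %s yaw %.3f F %s gw %.3f gf %.1f q6 %.2f"%(s["time_s"],np.round(s["eef_pos"],1),yaw,np.round(s["force"],1),s["grip_width"],s["grip_force"],s["joints"][5]))
def nets(n,L):
    for l in L.split():print(n,l,[(np.round(world(C[n],d["point"]),1).tolist(),round(d["p"],2)) for d in eyes.landmark_of(n,l)[:1]])
C={}
def look(n,L):C[n]=cam(n);nets(n,L)
E
python3 - <<'E'
from h import *
st();look("wrist","canvas canvas_mark gun_nose");cv2.imwrite("pics/w2.png",C["wrist"]["frame"])
E
```

```text
t 5.90 pos [591.5 311.3 113.6] yaw -0.345 F [1.  0.8 0. ] gw 0.763 gf 0.0 q6 2.23
wrist canvas [([557.8, 265.2, -2.1], 0.74)]
wrist canvas_mark [([559.3, 188.1, 26.8], 0.86)]
wrist gun_nose []
```

View pics/w2.png

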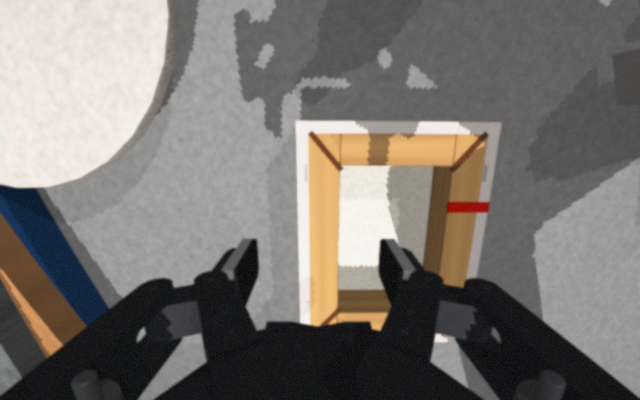

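The far bar (about column 320) sits squarely between the fingers, with the mark at (468,207). Going down and closing.

step_arm --increments '[{"dx": 0,"dy": 0,"dz": 0.9,"wx": 0,"wy": 0,"wz": 0},{"dx": 0,"dy": 0,"dz": 0.9,"wx": 0,"wy": 0,"wz": 0},{"dx": 0,"dy": 0,"dz": 0.7,"wx": 0,"wy": 0,"wz": 0},{"dx": 0,"dy": 0,"dz": 0.6,"wx": 0,"wy": 0,"wz": 0},{"dx": 0,"dy": 0,"dz": 0,"wx": 0,"wy": 0,"wz": 0}]'

```text
time_s: 6.6
eef_pos: [590.6, 310.9, 34.2]
ee_rot: [0.001, 0.985, -0.171, -0.002]
force: [-0.7, -0.3, 0.7]
grip_width: 0.76
grip_force: 0.0
```

step_arm --increments '[{"dx": 0,"dy": 0,"dz": 0,"wx": 0,"wy": 0,"wz": 0},{"dx": 0,"dy": 0,"dz": 0,"wx": 0,"wy": 0,"wz": 0},{"dx": 0,"dy": 0,"dz": 0,"wx": 0,"wy": 0,"wz": 0},{"dx": 0,"dy": 0,"dz": 0,"wx": 0,"wy": 0,"wz": 0},{"dx": 0,"dy": 0,"dz": 0,"wx": 0,"wy": 0,"wz": 0}]' --fingers 20 --squeeze 20

```text
time_s: 7.1
eef_pos: [592.1, 311.4, 37.5]
ee_rot: [-0.0, 0.985, -0.171, 0.001]
force: [-1.6, -0.4, 6.7]
grip_width: 0.349
grip_force: 21.2
```

Run:
```python
from h import *
st();look("top","canvas_mark canvas gun_nose")
```

```text
t 7.10 pos [592.1 311.4  37.5] yaw -0.344 F [-1.6 -0.4  6.7] gw 0.349 gf 21.2 q6 2.22
top canvas_mark [([557.4, 192.4, 31.6], 0.74)]
top canvas [([554.6, 269.5, 0.8], 0.91)]
top gun_nose [([609.8, 52.3, 27.4], 0.87)]
```

step_arm --increments '[{"dx": 0,"dy": 0,"dz": -0.12,"wx": 0,"wy": 0,"wz": 0},{"dx": 0,"dy": 0,"dz": 0,"wx": 0,"wy": 0,"wz": -0.64},{"dx": 0,"dy": 0,"dz": 0,"wx": 0,"wy": 0,"wz": -0.64},{"dx": 0,"dy": 0,"dz": 0,"wx": 0,"wy": 0,"wz": -0.64},{"dx": 0,"dy": 0,"dz": 0,"wx": 0,"wy": 0,"wz": -0.64}]' --squeeze 35

```text
time_s: 7.8
eef_pos: [591.1, 311.2, 38.7]
ee_rot: [0.0, 0.999, -0.037, -0.001]
force: [0.1, 0.6, -5.0]
grip_width: 0.345
grip_force: 35.2
```

step_arm --increments '[{"dx": 0,"dy": 0,"dz": 0,"wx": 0,"wy": 0,"wz": -0.64},{"dx": 0.07,"dy": 0.8,"dz": 0,"wx": 0,"wy": 0,"wz": 0},{"dx": 0.07,"dy": 0.8,"dz": 0,"wx": 0,"wy": 0,"wz": 0},{"dx": 0.07,"dy": 0.8,"dz": 0,"wx": 0,"wy": 0,"wz": 0},{"dx": 0.07,"dy": 0.8,"dz": 0,"wx": 0,"wy": 0,"wz": 0}]'

```text
time_s: 8.3
eef_pos: [597.5, 229.5, 38.9]
ee_rot: [0.0, 1.0, -0.005, -0.001]
force: [0.7, 0.2, -3.1]
grip_width: 0.345
grip_force: 35.4
```

step_arm --increments '[{"dx": 0.07,"dy": 0.6,"dz": 0,"wx": 0,"wy": 0,"wz": 0},{"dx": 0.07,"dy": 0.6,"dz": 0,"wx": 0,"wy": 0,"wz": 0},{"dx": 0.03,"dy": 0.3,"dz": 0,"wx": 0,"wy": 0,"wz": 0},{"dx": 0,"dy": 0,"dz": 0,"wx": 0,"wy": 0,"wz": 0},{"dx": 0,"dy": 0,"dz": 0,"wx": 0,"wy": 0,"wz": 0}]'

```text
time_s: 8.8
eef_pos: [601.6, 194.0, 39.3]
ee_rot: [-0.0, 1.0, -0.005, -0.0]
force: [0.2, 0.6, -3.0]
grip_width: 0.346
grip_force: 35.4
```

Run:
```python
from h import *
st();look("top","canvas_mark canvas gun_nose");look("scene","canvas_mark canvas gun_nose");look("wrist","canvas_mark canvas gun_nose staple_gun");cv2.imwrite("pics/w3.png",C["wrist"]["frame"])
c=C["top"];u=proj(c,[600,60,50]).astype(int);print(u)
f=c["frame"][u[1]-40:u[1]+40,u[0]-60:u[0]+60];g=cv2.resize(f,(640,427),interpolation=cv2.INTER_CUBIC)
cv2.imwrite("pics/j3.png",np.vstack([cv2.resize(C["wrist"]["frame"],None,fx=.25,fy=.25)[:0],g]))
```

```text
t 8.80 pos [601.6 194.   39.3] yaw -0.009 F [ 0.2  0.6 -3. ] gw 0.346 gf 35.4 q6 1.71
top canvas_mark [([611.7, 71.9, 30.1], 0.6)]
top canvas [([581.9, 144.8, 2.3], 0.59)]
top gun_nose [([612.8, 51.8, 28.6], 0.74)]
scene canvas_mark [([609.8, 72.5, 33.5], 0.93)]
scene canvas [([581.3, 142.1, 2.1], 0.63)]
scene gun_nose [([612.0, 55.9, 31.3], 0.88)]
wrist canvas_mark [([610.6, 67.1, 29.4], 0.6)]
wrist canvas [([584.5, 135.8, -0.3], 0.78)]
wrist gun_nose [([610.1, 56.7, 29.7], 0.61)]
wrist staple_gun [([583.4, 138.2, -1.0], 0.41)]
[279 185]Traceback (most recent call last):
  File "<stdin>", line 5, in <module>
    return _nx.concatenate(arrs, 0, dtype=dtype, casting=casting)
           ~~~~~~~~~~~~~~~^^^^^^^^^^^^^^^^^^^^^^^^^^^^^^^^^^^^^^^
ValueError: all the input array dimensions except for the concatenation axis must match exactly, but along dimension 1, the array at index 0 has size 160 and the array at index 1 has size 640
```

View pics/w3.png

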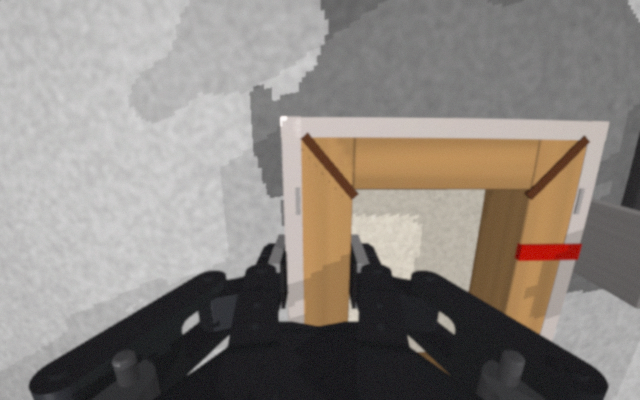

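The wrist view shows the canvas square in the grip with the mark at (548,252) and the gun at the right edge, leaving a gap of about 15 mm. I'll approach gently.

step_arm --increments '[{"dx": 0,"dy": 0.2,"dz": 0.06,"wx": 0,"wy": 0,"wz": 0},{"dx": 0,"dy": 0.15,"dz": 0,"wx": 0,"wy": 0,"wz": 0},{"dx": 0,"dy": 0.08,"dz": 0,"wx": 0,"wy": 0,"wz": 0},{"dx": 0,"dy": 0,"dz": 0,"wx": 0,"wy": 0,"wz": 0}]'

```text
time_s: 9.85
eef_pos: [601.6, 182.4, 37.8]
ee_rot: [0.0, 1.0, -0.005, -0.0]
force: [0.7, 0.1, -3.6]
grip_width: 0.343
grip_force: 35.4
```

step_arm --increments '[{"dx": 0,"dy": 0.04,"dz": 0,"wx": 0,"wy": 0,"wz": 0},{"dx": 0,"dy": 0.04,"dz": 0,"wx": 0,"wy": 0,"wz": 0},{"dx": 0,"dy": 0,"dz": 0,"wx": 0,"wy": 0,"wz": 0}]'

```text
time_s: 10.15
eef_pos: [601.6, 180.8, 37.8]
ee_rot: [0.0, 1.0, -0.005, 0.0]
force: [0.3, -0.1, -4.3]
grip_width: 0.35
grip_force: 35.4
```

step_arm --increments '[{"dx": 0,"dy": 0.04,"dz": 0.06,"wx": 0,"wy": 0,"wz": 0},{"dx": 0,"dy": 0,"dz": 0,"wx": 0,"wy": 0,"wz": 0}]'

```text
time_s: 10.35
eef_pos: [601.7, 180.7, 37.6]
ee_rot: [-0.001, 1.0, -0.004, 0.0]
force: [-3.9, 3.4, 6.9]
grip_width: 0.345
grip_force: 36.8
```

step_arm --increments '[{"dx": 0,"dy": 0.04,"dz": 0,"wx": 0,"wy": 0,"wz": 0},{"dx": 0,"dy": 0,"dz": 0,"wx": 0,"wy": 0,"wz": 0}]'

```text
time_s: 10.55
eef_pos: [601.8, 180.4, 37.6]
ee_rot: [-0.001, 1.0, -0.004, 0.001]
force: [-3.0, 8.0, 4.8]
grip_width: 0.344
grip_force: 36.6
```

step_arm --increments '[{"dx": 0,"dy": 0.04,"dz": 0,"wx": 0,"wy": 0,"wz": 0},{"dx": 0,"dy": 0,"dz": 0,"wx": 0,"wy": 0,"wz": 0}]'

```text
time_s: 10.75
eef_pos: [601.8, 180.3, 37.6]
ee_rot: [-0.002, 1.0, -0.004, 0.001]
force: [-1.3, 12.7, 4.7]
grip_width: 0.346
grip_force: 36.5
```

Contact with the nose: about 12 N, and the motion has stalled. I'll relax the push and check.

step_arm --increments '[{"dx": 0,"dy": -0.08,"dz": 0,"wx": 0,"wy": 0,"wz": 0},{"dx": 0,"dy": 0,"dz": 0,"wx": 0,"wy": 0,"wz": 0}]'

```text
time_s: 10.95
eef_pos: [601.9, 180.6, 37.6]
ee_rot: [-0.0, 1.0, -0.004, 0.001]
force: [-2.8, 3.1, 6.1]
grip_width: 0.348
grip_force: 36.7
```

Run:
```python
from h import *
st()
for n in("top","scene","wrist"):look(n,"canvas_mark canvas gun_nose")
def crop(c,w):
    u=proj(c,[600,70,50]).astype(int);return cv2.resize(c["frame"][max(0,u[1]-w):u[1]+w,u[0]-w:u[0]+w],(390,390),interpolation=cv2.INTER_CUBIC)
cv2.imwrite("pics/j4.png",np.hstack([crop(C["top"],40),crop(C["scene"],50)]))
```

```text
t 10.95 pos [601.9 180.6  37.6] yaw -0.009 F [-2.8  3.1  6.1] gw 0.348 gf 36.7 q6 1.68
top canvas_mark [([607.9, 56.3, 28.0], 0.82)]
top canvas [([583.7, 126.1, 2.3], 0.86)]
top gun_nose []
scene canvas_mark [([612.9, 59.3, 31.2], 0.71)]
scene canvas [([584.5, 129.2, 3.3], 0.66)]
scene gun_nose [([614.3, 53.6, 30.2], 0.61)]
wrist canvas_mark [([610.1, 55.6, 30.7], 0.76)]
wrist canvas [([581.4, 123.5, 0.7], 0.8)]
wrist gun_nose []
```

View pics/j4.png

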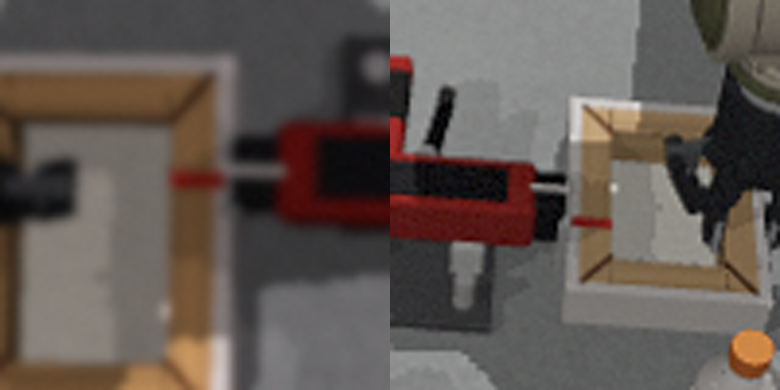

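Run:
```python
from h import *
for n,w,o,mk,ln in(("top",40,0,(200,180),(255,170)),("scene",50,390,(592,222),(548,187))):
    c=cam(n);u=proj(c,[600,70,50]).astype(int);k=2*w/390
    f=lambda p,z:np.round(back(c,(u[0]-w+(p[0]-o+.5)*k-.5,max(0,u[1]-w)+(p[1]+.5)*k-.5),z),1)
    print(n,f(mk,38),f(ln,79))
```

```text
top [609.5  71.6  38. ] [610.7  39.5  79. ]
scene [610.6  73.4  38. ] [615.   39.1  79. ]
```

The mark is within about 1–4 mm of the nose's middle. Releasing and moving above the grip and trigger.

step_arm --increments '[{"dx": 0,"dy": 0,"dz": 0,"wx": 0,"wy": 0,"wz": 0},{"dx": 0,"dy": 0,"dz": 0,"wx": 0,"wy": 0,"wz": 0},{"dx": 0,"dy": 0,"dz": 0,"wx": 0,"wy": 0,"wz": 0},{"dx": 0,"dy": 0,"dz": -0.2,"wx": 0,"wy": 0,"wz": 0}]' --fingers 60

```text
time_s: 12.05
eef_pos: [601.2, 179.7, 40.8]
ee_rot: [0.0, 1.0, -0.005, -0.001]
force: [0.3, -0.8, -0.2]
grip_width: 0.702
grip_force: 0.0
```

step_arm --increments '[{"dx": 0,"dy": 0,"dz": -1,"wx": 0,"wy": 0,"wz": 0},{"dx": 0,"dy": 0,"dz": -1,"wx": 0,"wy": 0,"wz": 0},{"dx": 0,"dy": 0,"dz": -1,"wx": 0,"wy": 0,"wz": 0},{"dx": 0,"dy": 0,"dz": -1,"wx": 0,"wy": 0,"wz": 0},{"dx": 0,"dy": 0,"dz": -1,"wx": 0,"wy": 0,"wz": 0}]'

```text
time_s: 12.55
eef_pos: [601.5, 179.8, 167.8]
ee_rot: [0.0, 1.0, -0.005, 0.0]
force: [0.0, 0.9, 0.7]
grip_width: 0.701
grip_force: 0.0
```

step_arm --increments '[{"dx": -0.26,"dy": 1,"dz": 0,"wx": 0,"wy": 0,"wz": 0},{"dx": -0.26,"dy": 1,"dz": 0,"wx": 0,"wy": 0,"wz": 0},{"dx": -0.26,"dy": 1,"dz": 0,"wx": 0,"wy": 0,"wz": 0},{"dx": -0.26,"dy": 1,"dz": 0,"wx": 0,"wy": 0,"wz": 0},{"dx": -0.26,"dy": 1,"dz": 0,"wx": 0,"wy": 0,"wz": 0}]' --fingers 85

```text
time_s: 13.05
eef_pos: [567.6, 54.2, 166.7]
ee_rot: [0.0, 1.0, -0.005, 0.0]
force: [-0.1, -0.6, 0.3]
grip_width: 0.999
grip_force: 0.0
```

step_arm --increments '[{"dx": -0.26,"dy": 1,"dz": 0,"wx": 0,"wy": 0,"wz": 0},{"dx": -0.26,"dy": 1,"dz": 0,"wx": 0,"wy": 0,"wz": 0},{"dx": -0.26,"dy": 1,"dz": 0,"wx": 0,"wy": 0,"wz": 0},{"dx": -0.26,"dy": 1,"dz": 0,"wx": 0,"wy": 0,"wz": 0},{"dx": -0.26,"dy": 0.9,"dz": 0,"wx": 0,"wy": 0,"wz": 0}]'

```text
time_s: 13.55
eef_pos: [534.0, -68.2, 166.8]
ee_rot: [0.0, 1.0, -0.005, 0.0]
force: [0.3, 0.8, -0.4]
grip_width: 0.999
grip_force: 0.0
```

step_arm --increments '[{"dx": 0,"dy": 0,"dz": 0,"wx": 0,"wy": 0,"wz": 0},{"dx": 0,"dy": 0,"dz": 0,"wx": 0,"wy": 0,"wz": 0}]'

```text
time_s: 13.75
eef_pos: [534.4, -66.9, 166.6]
ee_rot: [-0.0, 1.0, -0.005, 0.0]
force: [0.7, -0.2, -0.4]
grip_width: 0.994
grip_force: 0.0
```

Run:
```python
from h import *
st()
look("top","canvas_mark canvas gun_nose trigger_pad staple_gun");look("scene","canvas_mark gun_nose trigger_pad canvas");look("wrist","trigger_pad gun_nose canvas_mark staple_gun");cv2.imwrite("pics/w5.png",C["wrist"]["frame"])
c=C["wrist"]
for z in(55,66):
  for y in(-45.5+8,-45.5-50):print(z,y,proj(c,[535,y,z]))
```

```text
t 13.75 pos [534.4 -66.9 166.6] yaw -0.010 F [ 0.7 -0.2 -0.4] gw 0.994 gf 0.0 q6 1.24
top canvas_mark [([608.3, 57.0, 30.7], 0.62)]
top canvas [([579.7, 127.6, 1.5], 0.57)]
top gun_nose [([613.1, 52.6, 27.9], 0.66)]
top trigger_pad []
top staple_gun [([611.9, -41.4, 0.6], 0.76)]
scene canvas_mark [([612.4, 59.0, 30.8], 0.55)]
scene gun_nose [([612.9, 56.8, 31.3], 0.7)]
scene trigger_pad [([533.1, -33.4, 51.8], 0.62)]
scene canvas [([611.4, 58.3, 30.3], 0.71)]
wrist trigger_pad [([537.2, -40.4, 57.6], 0.68)]
wrist gun_nose []
wrist canvas_mark []
wrist staple_gun [([609.9, -47.4, -1.1], 0.72)]
55 -37.5 [283.15746397 206.2709137 ]
55 -95.5 [350.42558771 205.656535  ]
66 -37.5 [281.53225097 209.90016489]
66 -95.5 [351.93668571 209.25972261]
```

View pics/w5.png

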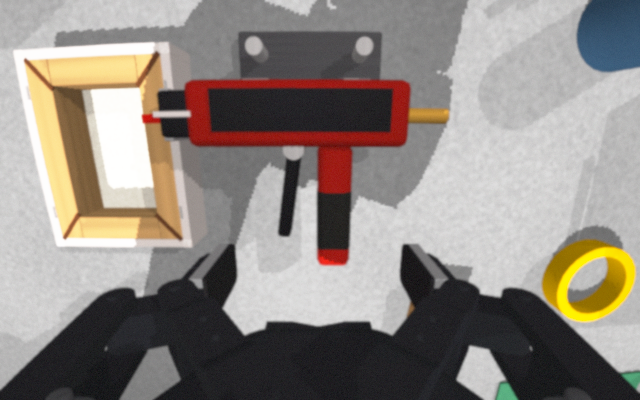

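The trigger (at (285,200)) and the grip (335,200) project as predicted between the fingers, and the canvas is still at the nose. Descending, shifting toward the final centre, then squeezing.

step_arm --increments '[{"dx": 0,"dy": 0,"dz": 1,"wx": 0,"wy": 0,"wz": 0},{"dx": 0,"dy": 0,"dz": 1,"wx": 0,"wy": 0,"wz": 0},{"dx": 0,"dy": 0,"dz": 0.8,"wx": 0,"wy": 0,"wz": 0},{"dx": 0,"dy": 0,"dz": 0.8,"wx": 0,"wy": 0,"wz": 0},{"dx": 0,"dy": 0,"dz": 0.66,"wx": 0,"wy": 0,"wz": 0}]'

```text
time_s: 15.05
eef_pos: [534.1, -67.0, 58.7]
ee_rot: [-0.0, 1.0, -0.005, -0.0]
force: [-0.2, 0.6, 0.0]
grip_width: 0.998
grip_force: 0.0
```

step_arm --increments '[{"dx": 0,"dy": 0.12,"dz": 0,"wx": 0,"wy": 0,"wz": 0},{"dx": 0,"dy": 0.12,"dz": 0,"wx": 0,"wy": 0,"wz": 0},{"dx": 0,"dy": 0,"dz": 0,"wx": 0,"wy": 0,"wz": 0}]'

```text
time_s: 15.35
eef_pos: [534.9, -73.7, 60.9]
ee_rot: [0.0, 1.0, -0.005, 0.001]
force: [0.8, -0.4, -0.1]
grip_width: 0.991
grip_force: 0.0
```

Run:
```python
from h import *
st();look("top","canvas_mark gun_nose")
```

```text
t 15.35 pos [534.9 -73.7  60.9] yaw -0.010 F [ 0.8 -0.4 -0.1] gw 0.991 gf 0.0 q6 1.23
top canvas_mark [([610.4, 55.4, 28.2], 0.96)]
top gun_nose [([613.5, 51.1, 28.5], 0.73)]
```

step_arm --increments '[{"dx": 0,"dy": 0,"dz": 0,"wx": 0,"wy": 0,"wz": 0},{"dx": 0,"dy": 0,"dz": 0,"wx": 0,"wy": 0,"wz": 0},{"dx": 0,"dy": 0,"dz": 0,"wx": 0,"wy": 0,"wz": 0},{"dx": 0,"dy": 0,"dz": 0,"wx": 0,"wy": 0,"wz": 0},{"dx": 0,"dy": 0,"dz": 0,"wx": 0,"wy": 0,"wz": 0}]' --fingers 35 --squeeze 30

```text
time_s: 16.0
eef_pos: [534.2, -71.2, 60.4]
ee_rot: [-0.001, 1.0, -0.004, -0.0]
force: [-2.5, 11.7, 9.1]
grip_width: 0.521
grip_force: 29.7
```

step_arm --increments '[{"dx": 0,"dy": 0,"dz": 0,"wx": 0,"wy": 0,"wz": 0},{"dx": 0,"dy": 0,"dz": 0,"wx": 0,"wy": 0,"wz": 0},{"dx": 0,"dy": 0,"dz": 0,"wx": 0,"wy": 0,"wz": 0}]'

```text
time_s: 16.3
eef_pos: [534.2, -71.3, 60.5]
ee_rot: [-0.001, 1.0, -0.004, -0.0]
force: [-2.0, 10.9, 9.3]
grip_width: 0.524
grip_force: 29.7
```

Run:
```python
from h import *
st();look("scene","canvas_mark gun_nose trigger_pad")
```

```text
t 16.30 pos [534.2 -71.3  60.5] yaw -0.009 F [-2.  10.9  9.3] gw 0.524 gf 29.7 q6 1.23
scene canvas_mark [([610.7, 58.9, 29.1], 0.95)]
scene gun_nose [([613.5, 55.2, 30.9], 0.81)]
scene trigger_pad [([527.6, -46.7, 53.4], 0.59)]
```

The opening is 44.7 mm, so the trigger is fully pulled. Holding, then releasing.

step_arm --increments '[{"dx": 0,"dy": 0,"dz": 0,"wx": 0,"wy": 0,"wz": 0},{"dx": 0,"dy": 0,"dz": 0,"wx": 0,"wy": 0,"wz": 0},{"dx": 0,"dy": 0,"dz": 0,"wx": 0,"wy": 0,"wz": 0},{"dx": 0,"dy": 0,"dz": 0,"wx": 0,"wy": 0,"wz": 0},{"dx": 0,"dy": 0,"dz": 0,"wx": 0,"wy": 0,"wz": 0}]'

```text
time_s: 17.0
eef_pos: [534.2, -71.3, 60.5]
ee_rot: [-0.001, 1.0, -0.004, -0.0]
force: [-1.8, 12.5, 7.4]
grip_width: 0.525
grip_force: 29.7
```

step_arm --increments '[{"dx": 0,"dy": 0,"dz": 0,"wx": 0,"wy": 0,"wz": 0},{"dx": 0,"dy": 0,"dz": 0,"wx": 0,"wy": 0,"wz": 0},{"dx": 0,"dy": 0,"dz": 0,"wx": 0,"wy": 0,"wz": 0}]'

```text
time_s: 17.3
eef_pos: [534.2, -71.2, 60.4]
ee_rot: [-0.001, 1.0, -0.004, -0.0]
force: [-1.5, 11.4, 8.8]
grip_width: 0.524
grip_force: 29.7
```

step_arm --increments '[{"dx": 0,"dy": 0,"dz": 0,"wx": 0,"wy": 0,"wz": 0},{"dx": 0,"dy": 0,"dz": 0,"wx": 0,"wy": 0,"wz": 0},{"dx": 0,"dy": 0,"dz": 0,"wx": 0,"wy": 0,"wz": 0},{"dx": 0,"dy": -0.12,"dz": 0,"wx": 0,"wy": 0,"wz": 0},{"dx": 0,"dy": -0.12,"dz": 0,"wx": 0,"wy": 0,"wz": 0}]' --fingers 85

```text
time_s: 17.8
eef_pos: [534.4, -67.1, 60.0]
ee_rot: [0.0, 1.0, -0.005, 0.0]
force: [-0.5, 0.2, 0.1]
grip_width: 0.991
grip_force: 0.0
```

step_arm --increments '[{"dx": 0,"dy": 0,"dz": 0,"wx": 0,"wy": 0,"wz": 0},{"dx": 0,"dy": 0,"dz": 0,"wx": 0,"wy": 0,"wz": 0},{"dx": 0,"dy": 0,"dz": 0,"wx": 0,"wy": 0,"wz": 0}]'

```text
time_s: 18.1
eef_pos: [534.3, -67.1, 59.8]
ee_rot: [0.0, 1.0, -0.005, 0.0]
force: [-0.2, -0.4, 0.6]
grip_width: 0.994
grip_force: 0.0
```

step_arm --increments '[{"dx": 0,"dy": 0,"dz": -0.6,"wx": 0,"wy": 0,"wz": 0},{"dx": 0,"dy": 0,"dz": -1,"wx": 0,"wy": 0,"wz": 0},{"dx": 0,"dy": 0,"dz": -1,"wx": 0,"wy": 0,"wz": 0},{"dx": 0,"dy": 0,"dz": -1,"wx": 0,"wy": 0,"wz": 0},{"dx": 0,"dy": 0,"dz": -0.6,"wx": 0,"wy": 0,"wz": 0}]'

```text
time_s: 18.6
eef_pos: [534.7, -67.2, 166.7]
ee_rot: [0.0, 1.0, -0.005, 0.001]
force: [1.0, -0.5, 0.1]
grip_width: 0.995
grip_force: 0.0
```

step_arm --increments '[{"dx": 0,"dy": 0,"dz": 0,"wx": 0,"wy": 0,"wz": 0},{"dx": 0,"dy": 0,"dz": 0,"wx": 0,"wy": 0,"wz": 0}]'

```text
time_s: 18.8
eef_pos: [534.1, -67.0, 164.2]
ee_rot: [-0.0, 1.0, -0.005, -0.0]
force: [-0.0, -0.2, -0.4]
grip_width: 0.992
grip_force: 0.0
```

Run:
```python
from h import *
st();look("top","canvas_mark canvas gun_nose");look("scene","canvas_mark canvas gun_nose trigger_pad")
look("wrist","trigger_pad");cv2.imwrite("pics/w6.png",C["wrist"]["frame"])
```

```text
t 18.80 pos [534.1 -67.  164.2] yaw -0.009 F [-0.  -0.2 -0.4] gw 0.992 gf 0.0 q6 1.24
top canvas_mark [([609.5, 56.7, 31.9], 0.93)]
top canvas [([583.0, 128.2, -0.2], 0.63)]
top gun_nose []
scene canvas_mark [([613.4, 55.7, 31.7], 0.64)]
scene canvas [([580.5, 130.6, 2.9], 0.78)]
scene gun_nose [([612.3, 56.8, 31.8], 0.7)]
scene trigger_pad [([531.0, -32.3, 53.9], 0.65)]
wrist trigger_pad [([533.6, -38.7, 57.7], 0.73)]
```

View pics/w6.png

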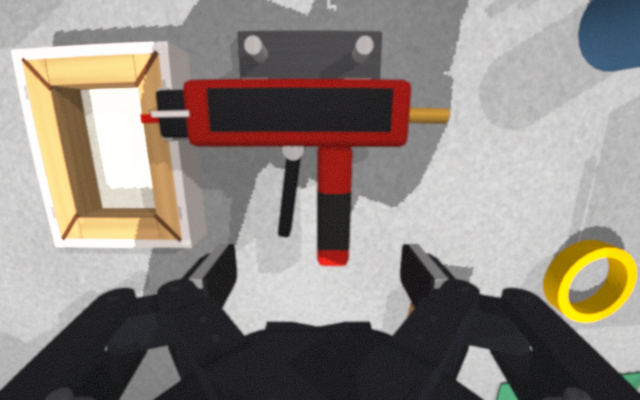

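The trigger is back at its released position (tip at (286,235), as before the pull). The canvas is unchanged against the nose and the robot is clear, so I'm handing in.

```bash
python3 -c "
from rig import finish_job
print(finish_job())"
```

```text
the job is handed in; nothing more can be done
None
```

I slid the canvas square against the gun's nose, held the trigger at its stop for about 1.4 s, and it sprang back; the red mark reads within about 4 mm of the nose's middle, and I handed the job in at about 19 s of the 45 s (no verdict was returned).

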